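# Sort two power supplies by how hard their soles drag

## Task

Two black power supplies that look alike stand on the bench between the tape outlines: one still has a non-slip sole, the other's is worn smooth. Drag each one along the bench without lifting it and feel how hard it drags: the one that grips and drags hard goes inside the green outline, the one that slides easily inside the red one. Leave both standing on their soles, lengthwise in their outlines and roughly in the middle.

Things in the scene. Friction and masses are not known exactly. Their poses are not given: they have to be found in the camera images.
- supply_1_mid (a point): Black power supply without a cable, 118 mm long (y), 52 mm wide (x), 37 mm high (z up), about 0.9 kg, on a flat black sole 4 mm thick; looks just like the other one, and its name does not tell which sole it has. Upright sides all round: grip it across the 52 mm. Point: its centre, 18.5 mm above the bench.
- supply_2_mid (a point): Black power supply without a cable, 118 mm long (y), 52 mm wide (x), 37 mm high (z up), about 0.9 kg, on a flat black sole 4 mm thick; looks just like the other one, and its name does not tell which sole it has. Upright sides all round: grip it across the 52 mm. Point: its centre, 18.5 mm above the bench.
- green_outline: Rectangle of green tape stuck flat on the bench, 200 mm (x) by 120 mm (y), tape 10 mm wide; origin: its centre at bench level. For the supply whose sole grips: about 6 to 9 N to drag level under its own weight. Judging knows the right one by a hidden contact ('force') that only it makes with this outline.
- red_outline: Rectangle of red tape stuck flat on the bench, 200 mm (x) by 120 mm (y), tape 10 mm wide; origin: its centre at bench level. For the supply whose sole is worn smooth: about 1 N to drag level under its own weight; pressing down raises the drag and lifting lowers it in proportion. A spectrophotometer about 0.4 m tall stands right of the work.
Not all that is in view belongs to the job. Leave any purple look-alike of the part that bears supply_1_mid alone.

How it is judged:
By the outcome, as a careful person would: the job done as asked, in the order asked, and still so for the second after the job is handed in, with the robot touching nothing.
It also fails if it takes over 72 s, if anything falls off the work surface, if the arm or the gripper's body presses on something with over 40 N, if the wrist force passes 120 N, or if a joint passes its speed limit or range.

## Robot

A 6-joint arm with a two-finger parallel gripper is mounted at the origin on a cart in front of the work surface, level with it; the furniture and walls round the work are solid. World frame = base frame: x ahead of the robot, y to its left, z up, the work surface at z = 0. Lengths are in m, angles in degrees, forces in N, time in s.
With the tool pointing down it reaches from about 0.375 to 0.9 m from the base axis. Payload 3.1 kg.
Tool frame: the origin (TCP) lies between the finger pads; the fingertips stand 11 mm ahead of it and the grasp point (between the pads) lies 8 mm behind it; z points along the fingers, y is the line along which they close (so a half turn about z gives the same grasp; the last joint's range is limited). The gripper opens to 87 mm and grips with 3 to 60 N. Pads are 19 mm wide; open, the fingers measure 117 mm over their backs; the gripper's body (75 mm by 190 mm) begins 51 mm behind the grasp point.
Start: joints at [63.742, 30.224, 82.088, -0, 67.689, -10.227], TCP at [0.173, 0.601, 0.234] pointing down, gripper open.
Joint ranges: [-176.69, 176.69], [-43.24, 126.21], [12.49, 139.97], [-82, 262], [0, 151.66], [-163.58, 163.58]. Speed limits (degrees/s): [159.86, 159.86, 180, 180, 180, 180].

## Interface

Orientations are given as a 3x3 rotation matrix whose columns are the frame's x, y, z axes.
In Python, from rig import bot, viewer, workorder, nets gives the robot as it stands. The module is installed in compiled form; this text tells all that it offers.
- The arm moves only by the tool move_arm, never from a script. Its argument "increments" is a list of rows, each a list of 7 numbers: the shift along the tool's x, y, z normalised to -1 to 1, where 1 is 0.3 m, then the turn, a rotation vector about the tool's x, y, z normalised to -1 to 1, where 1 is pi rad, then the opening, from 0 (shut) to 1 (fully open). In form: [[tx, ty, tz, wx, wy, wz, grip], ...]. A call has 1 to 10 rows; each row is the pose to reach, as a shift and turn from the pose commanded when the call began, along the tool's axes at that moment, turning the shorter way round; what a row does not reach only later rows make up. A row lasts 1/12 s, in which the tool goes at most 41.7 mm and 7.16 degrees, less where a joint would pass 70% of its speed; a pose out of reach is approached as far as the arm can. A call with a number of a shift or a turn outside -1 to 1 is refused whole. A call with a gripper value outside its range is refused whole. The fingers move at their own pace and stop on an object; the grip force is fixed at half the most. Time passes only in rows, so rows that repeat a pose let the fingers close. It gives the time, the measured TCP pose, the force, the opening and the grip force at its end, in the units of the state.
- bot.read_state(): the state, without advancing time (a new reading comes with each control period).
- viewer.capture(name): name is "scene" or "top" or "wrist"; returns a dict with "image" (420x560x3 uint8, blue, green, red), "K" (3x3 intrinsics, pixels), "dist" ([k1, k2, p1, p2, k3] as OpenCV has them; the pictures are not rectified), "eye" and "orientation" of the camera in the world. Camera axes: x right, y up, looking along -z (the intrinsics and any distortion apply to the point x, -y, -z); pixel columns grow to the right and rows downward; lengths in m; the calibration is good to about 2 mm. A picture is of the moment at which its call begins. There is no depth.
- workorder.hand_in(): hands the job in; it is judged then, once.
Trained networks look in the newest picture that a camera, given by its name, has taken for a name from the list of things; names that differ only in an ending like _2 or _b are one class to them, and where a whole thing is asked for, a point or a joint stands for the part that bears it (a point fixed in the world has none). Each returns a list of dicts, best first, with "conf" (0 to 1); they miss things now and then, are a little off and sometimes report something else, mostly with a low value. They report only what shows in the picture. A call takes as long as a camera call. They do not tell look-alikes from the thing itself.
- nets.find_in(camera, thing): "location" ([column, row] in pixels, amid what is visible of it).
The state is a dict: "time_s": time; "joint_positions": joint angles; "qvel": joint speeds; "tau": joint torques, N m; "position": TCP position; "tcp_rot": TCP orientation; "force": force on the tool from outside, world axes, zero at the start; "moment": the same for the moment, N m; "opening": opening from 0.0 (shut) to 1.0 (fully open); "grasp_force": force on a finger pad.
Only numpy, scipy, OpenCV 4.12 (cv2) and the standard library are available. Lean on these libraries where they do the work, as an engineer would, in place of code of your own. Each camera call takes 0.05 s, during which the arm holds its last target. There are 200 camera calls.

## Working session

There is one attempt and no reset: what is moved stays moved. The work goes in short steps, Python scripts to look and compute and a tool call to move; the robot and the scene stay as the last step left them, time stands still between calls to the robot, and variables do not carry over. Pictures are saved under pics/ and viewed, at most 10 in all, crops included, and the job is handed in when it is done.

Besides the shell and the picture viewer there is one more tool, called after "Request:" as name(argument=value, ...), one argument or row to a line, values as JSON. move_arm: Moves the arm, as the interface text tells. Its arguments: {"type":"object","properties":{"increments":{"type":"array"}},"required":["increments"]}

```bash
mkdir -p pics; cat > h.py <<'E'
import numpy as np, cv2
from rig import bot, viewer, workorder, nets
def ray(c,px):
    u=cv2.undistortPoints(np.array([[px]],float),c["K"],np.array(c["dist"],float))[0,0]
    R=np.array(c["orientation"]); return R@np.array([u[0],-u[1],-1.0])
def at(c,px,z):
    d=ray(c,px); e=np.array(c["eye"]); return e+d*(z-e[2])/d[2]
E
python3 - <<'E'
from h import *
np.set_printoptions(precision=4,suppress=True)
s=bot.read_state(); print(s["position"],s["tcp_rot"],s["force"],s["time_s"])
for cam in ["top","scene"]:
    c=viewer.capture(cam); cv2.imwrite(f"pics/{cam}0.png",c["image"]); print(cam,np.array(c["eye"]))
    for t,z in [("supply_1_mid",.03),("green_outline",0),("red_outline",0)]:
        for f in nets.find_in(cam,t): print(t,np.round(f["location"]),round(f["conf"],2),at(c,f["location"],z)[:2])
E
```

```text
[0.1723 0.6001 0.2326] [[-0.9611  0.2761 -0.0009]
 [ 0.2761  0.9611 -0.002 ]
 [ 0.0003 -0.0021 -1.    ]] [-0.6136 -0.3122 -0.2257] 0.0
top [0.3426 0.2355 1.0875]
supply_1_mid [341. 272.] 0.68 [0.373  0.0776]
supply_1_mid [276. 152.] 0.58 [0.6245 0.2191]
green_outline [204. 232.] 0.82 [0.4519 0.3692]
red_outline [322. 174.] 0.72 [0.5875 0.1155]
red_outline [259. 252.] 0.6 [0.4106 0.2485]
scene [-0.0268 -0.3431  0.6674]
supply_1_mid [297. 292.] 0.71 [0.3612 0.0667]
supply_1_mid [336. 192.] 0.65 [0.606  0.2119]
green_outline [225. 200.] 0.96 [0.4433 0.3769]
red_outline [336. 250.] 0.72 [0.5057 0.1141]
red_outline [226. 202.] 0.37 [0.4399 0.3685]
```

View pics/top0.png

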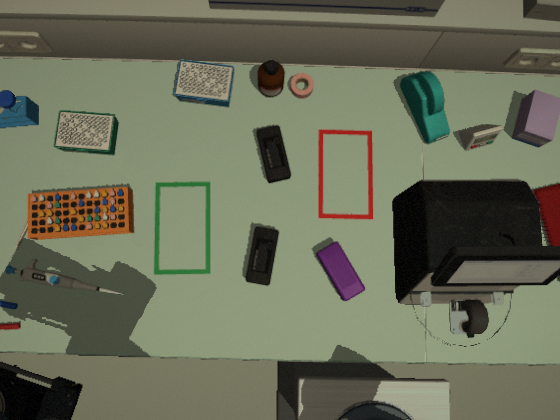

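View pics/scene0.png

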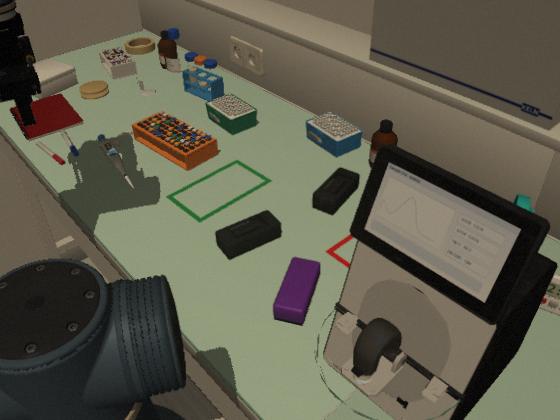

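Top view: the black supplies are at about (273,153) and (262,255), and the purple look-alike is at (340,271). The green outline is centred near (182,228) and the red near (346,174), both long along world x. The spectrophotometer stands right of red.

```bash
cat >> h.py <<'E'
def rect(c,mask,box,z,tag):
    m=np.zeros_like(mask); x0,y0,x1,y1=box; m[y0:y1,x0:x1]=mask[y0:y1,x0:x1]
    cs,_=cv2.findContours(m,cv2.RETR_EXTERNAL,cv2.CHAIN_APPROX_NONE); k=max(cs,key=cv2.contourArea)
    P=np.array([at(c,p[0]+0.0,z)[:2] for p in k]); O=P.mean(0)
    r=cv2.minAreaRect(((P-O)*1000).astype(np.float32)); b=cv2.boxPoints(r)
    e=max((b[1]-b[0],b[2]-b[1]),key=np.linalg.norm); a=(np.degrees(np.arctan2(e[1],e[0]))+90)%180-90
    print(tag,"centre",np.round(np.array(r[0])/1000+O,4),"size",np.round(r[1]),"long axis from x deg",round(a,1))
def measure(boxes):
    c=viewer.capture("top"); im=c["image"].astype(int); B,G,R=im[...,0],im[...,1],im[...,2]
    M={"k":im.max(2)<75,"g":(G>R+50)&(G>B+25),"r":(R>G+80)}
    for tag,(col,box,z) in boxes.items(): rect(c,M[col].astype(np.uint8)*255,box,z,tag)
    return c
E
python3 - <<'E'
from h import *
measure({"far":("k",(245,110,305,195),.03),"near":("k",(235,215,292,300),.03),"green":("g",(140,170,225,285),0),"red":("r",(310,120,385,225),0)})
s=bot.read_state(); print(s["force"],s["time_s"])
E
```

```text
far centre [0.623  0.2262] size [124.  54.] long axis from x deg 14.5
near centre [0.404 0.244] size [ 53. 119.] long axis from x deg -8.8
green centre [0.4603 0.4176] size [198. 117.] long axis from x deg 2.4
red centre [0.5895 0.0638] size [199. 117.] long axis from x deg 0.7
[-0.59119509  0.28720294  0.2368077 ] 0.45
```

```bash
cat >> h.py <<'E'
from scipy.spatial.transform import Rotation as Ro
def plan(p,a):
    s=bot.read_state(); R=np.array(s["tcp_rot"]); p0=np.array(s["position"]); a=np.radians(a)
    x=np.array([np.cos(a),np.sin(a),0]); x*=np.sign(x@R[:,0]); z=np.array([0,0,-1.]); T=np.c_[x,np.cross(z,x),z]
    w=Ro.from_matrix(R.T@T).as_rotvec()/np.pi; t=R.T@(np.array(p)-p0)/.3
    print(np.round(t,3).tolist(),np.round(w,4).tolist(),"rows>=",round(np.linalg.norm(t)*.3/.0417,1),"pos",np.round(p0,4),"F",np.round(s["force"],2),"t",s["time_s"])
E
python3 -c "
from h import *
plan((.404,.244,.1),-8.8)"
```

```text
[-1.07, -0.93, 0.445] [-0.0, -0.0, -0.0402] rows>= 10.7 pos [0.1726 0.6007 0.2335] F [-0.59  0.29  0.24] t 0.45
```

Request:
move_arm(
  increments=[
    [-0.8,-0.7,0.2,0,0,-0.04,1],
    [-0.8,-0.7,0.2,0,0,-0.04,1],
    [-0.8,-0.7,0.2,0,0,-0.04,1],
    [-0.8,-0.7,0.2,0,0,-0.04,1],
    [-0.8,-0.7,0.2,0,0,-0.04,1],
    [-0.8,-0.7,0.2,0,0,-0.04,1],
    [-0.8,-0.7,0.2,0,0,-0.04,1],
    [-0.8,-0.7,0.2,0,0,-0.04,1],
    [-0.8,-0.7,0.2,0,0,-0.04,1],
    [-0.8,-0.7,0.2,0,0,-0.04,1],
  ],
)

```text
time_s: 1.28
position: [0.3462, 0.3313, 0.1735]
tcp_rot: [[-0.987, 0.158, -0.0], [0.158, 0.987, -0.0], [0.0, -0.0, -1.0]]
force: [-0.2, -0.1, -0.3]
opening: 0.999
grasp_force: 0.0
```

```bash
python3 -c "
from h import *
plan((.404,.244,.1),-8.8)"
```

```text
[-0.236, -0.257, 0.245] [-0.0, -0.0002, -0.0016] rows>= 3.1 pos [0.3462 0.3313 0.1735] F [-0.17 -0.11 -0.31] t 1.2833
```

Request:
move_arm(
  increments=[
    [-0.236,-0.257,0.2,0,0,0,1],
    [-0.236,-0.257,0.2,0,0,0,1],
    [-0.236,-0.257,0.2,0,0,0,1],
    [-0.236,-0.257,0.2,0,0,0,1],
    [-0.236,-0.257,0.35,0,0,0,1],
    [-0.236,-0.257,0.45,0,0,0,1],
    [-0.236,-0.257,0.505,0,0,0,1],
    [-0.236,-0.257,0.505,0,0,0,1],
    [-0.236,-0.257,0.505,0,0,0,1],
  ],
)

```text
time_s: 2.03
position: [0.4027, 0.2467, 0.0218]
tcp_rot: [[-0.988, 0.152, -0.001], [0.152, 0.988, -0.0], [0.001, -0.0, -1.0]]
force: [0.1, 0.3, 0.1]
opening: 0.995
grasp_force: 0.0
```

Request:
move_arm(
  increments=[
    [0,0,0,0,0,0,0.5],
    [0,0,0,0,0,0,0.5],
    [0,0,0,0,0,0,0.5],
    [0,0,0,0,0,0,0.5],
    [0,0,0,0,0,0,0.5],
    [0,0,0,0,0,0,0.5],
    [0,0,0,0,0,0,0.5],
    [0,0,0,0,0,0,0.5],
  ],
)

```text
time_s: 2.7
position: [0.4029, 0.2442, 0.0226]
tcp_rot: [[-0.988, 0.152, -0.001], [0.152, 0.988, -0.002], [0.001, -0.002, -1.0]]
force: [0.2, -7.1, 5.5]
opening: 0.594
grasp_force: 30.0
```

Request:
move_arm(
  increments=[
    [-0.02,0.02,0,0,0,0,0.5],
    [-0.04,0.04,0,0,0,0,0.5],
    [-0.06,0.06,0,0,0,0,0.5],
    [-0.08,0.08,0,0,0,0,0.5],
    [-0.1,0.1,0,0,0,0,0.5],
  ],
)

```text
time_s: 3.12
position: [0.4212, 0.2638, 0.0222]
tcp_rot: [[-0.988, 0.151, -0.035], [0.151, 0.988, -0.014], [0.032, -0.019, -0.999]]
force: [-21.5, -14.3, 26.7]
opening: 0.596
grasp_force: 30.0
```

Request:
move_arm(
  increments=[
    [-0.01,0.02,0,0,0,0,0.5],
    [-0.02,0.04,0,0,0,0,0.5],
    [-0.03,0.06,0,0,0,0,0.5],
    [-0.04,0.08,0,0,0,0,0.5],
    [-0.05,0.1,0,0,0,0,0.5],
  ],
)

```text
time_s: 3.53
position: [0.4442, 0.2912, 0.0221]
tcp_rot: [[-0.988, 0.15, -0.027], [0.15, 0.989, -0.014], [0.025, -0.018, -1.0]]
force: [-13.6, -16.2, 20.8]
opening: 0.595
grasp_force: 30.0
```

```bash
python3 -c "
from h import *
plan((.46,.4176,.023),1.5)"
```

```text
[0.011, 0.424, -0.01] [-0.0051, -0.0084, -0.0563] rows>= 3.1 pos [0.4442 0.2912 0.0221] F [-13.65 -16.2   20.8 ] t 3.5333
```

Request:
move_arm(
  increments=[
    [0,0.02,-0.004,0,0,-0.006,0.5],
    [0,0.05,-0.004,0,0,-0.012,0.5],
    [0,0.08,-0.004,0,0,-0.018,0.5],
    [0,0.11,-0.004,0,0,-0.024,0.5],
    [0.002,0.14,-0.004,0,0,-0.03,0.5],
    [0.004,0.17,-0.004,0,0,-0.036,0.5],
    [0.006,0.2,-0.004,0,0,-0.042,0.5],
    [0.008,0.23,-0.004,0,0,-0.048,0.5],
    [0.01,0.26,-0.004,0,0,-0.054,0.5],
    [0.01,0.29,-0.004,0,0,-0.056,0.5],
  ],
)

```text
time_s: 4.37
position: [0.4674, 0.3855, 0.023]
tcp_rot: [[-1.0, -0.023, -0.0], [-0.023, 1.0, 0.0], [0.0, 0.0, -1.0]]
force: [-0.4, -2.0, -7.2]
opening: 0.597
grasp_force: 29.9
```

```bash
python3 -c "
from h import *
plan((.46,.4176,.023),1.5)"
```

```text
[0.022, 0.108, 0.0] [0.0001, -0.0, -0.001] rows>= 0.8 pos [0.4674 0.3855 0.023 ] F [-0.39 -2.05 -7.17] t 4.3667
```

Request:
move_arm(
  increments=[
    [0.005,0.025,0.001,0,0,0,0.5],
    [0.01,0.05,0.001,0,0,0,0.5],
    [0.015,0.08,0.001,0,0,0,0.5],
    [0.022,0.108,0.001,0,0,0,0.5],
    [0.022,0.108,0.001,0,0,0,0.5],
    [0.022,0.108,0.001,0,0,0,0.5],
  ],
)

```text
time_s: 4.87
position: [0.46, 0.4186, 0.0231]
tcp_rot: [[-1.0, -0.02, 0.001], [-0.02, 1.0, 0.003], [-0.001, 0.003, -1.0]]
force: [-0.6, 3.2, -5.9]
opening: 0.595
grasp_force: 29.9
```

```bash
python3 - <<'E'
from h import *
c=viewer.capture("top"); cv2.imwrite("pics/top1.png",c["image"])
plan((.46,.4176,.023),1.5)
E
```

```text
[0.0, -0.002, 0.0] [0.0008, 0.0003, -0.0018] rows>= 0.0 pos [0.4601 0.4181 0.0231] F [-1.44  2.77 -6.42] t 4.9167
```

View pics/top1.png

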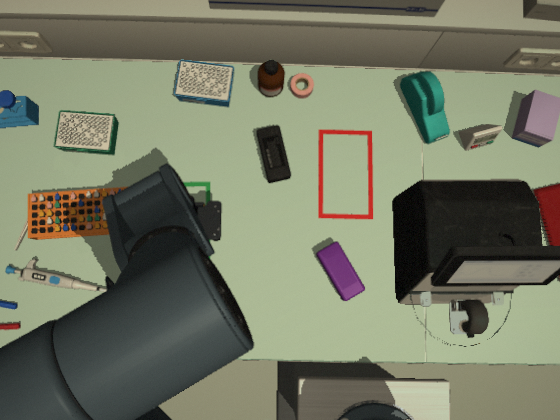

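The arm covers the green outline; the other items are undisturbed. Releasing, then I'll check.

Request:
move_arm(
  increments=[
    [0,0,0.002,0,0,0,0.5],
    [0,0,0.002,0,0,0,0.7],
    [0,0,0.002,0,0,0,1],
    [0,0,0.002,0,0,0,1],
    [0,0,0.002,0,0,0,1],
    [0,0,0.002,0,0,0,1],
    [0,0,-0.1,0,0,0,1],
    [0,0,-0.2,0,0,0,1],
    [0,0,-0.3,0,0,0,1],
    [0,0,-0.3,0,0,0,1],
  ],
)

```text
time_s: 5.75
position: [0.4637, 0.4188, 0.1191]
tcp_rot: [[-1.0, -0.022, 0.01], [-0.022, 1.0, 0.006], [-0.01, 0.006, -1.0]]
force: [1.0, 0.3, 1.1]
opening: 0.997
grasp_force: 0.0
```

```bash
python3 -c "
from h import *
plan((.622,.2265,.11),14.5)"
```

```text
[-0.513, -0.652, 0.032] [0.0015, 0.0035, -0.0736] rows>= 6.0 pos [0.4637 0.4188 0.1191] F [1.05 0.32 1.09] t 5.75
```

Request:
move_arm(
  increments=[
    [-0.513,-0.652,0,0.0015,0.0035,-0.0736,1],
    [-0.513,-0.652,0,0.0015,0.0035,-0.0736,1],
    [-0.513,-0.652,0,0.0015,0.0035,-0.0736,1],
    [-0.513,-0.652,0,0.0015,0.0035,-0.0736,1],
    [-0.513,-0.652,0,0.0015,0.0035,-0.0736,1],
    [-0.513,-0.652,0,0.0015,0.0035,-0.0736,1],
    [-0.513,-0.652,0,0.0015,0.0035,-0.0736,1],
    [-0.513,-0.652,0,0.0015,0.0035,-0.0736,1],
    [-0.513,-0.652,0,0.0015,0.0035,-0.0736,1],
  ],
)

```text
time_s: 6.5
position: [0.6175, 0.224, 0.1124]
tcp_rot: [[-0.968, -0.249, -0.012], [-0.249, 0.968, -0.006], [0.013, -0.003, -1.0]]
force: [0.1, -0.3, 0.2]
opening: 1.001
grasp_force: 0.0
```

```bash
python3 - <<'E'
from h import *
c=viewer.capture("top"); cv2.imwrite("pics/top2.png",c["image"])
plan((.622,.2265,.022),14.5)
E
```

```text
[-0.022, 0.002, 0.301] [-0.0009, -0.0042, 0.0001] rows>= 2.2 pos [0.617  0.2249 0.1124] F [ 0.47  0.24 -0.57] t 6.55
```

View pics/top2.png

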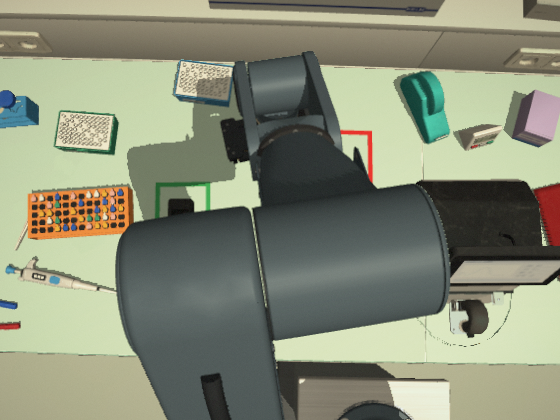

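The arm hides the far supply, and the green outline shows a supply end inside it at (180,205). The elbow reaches right towards the spectrophotometer, so I'm checking the side view.

```bash
python3 - <<'E'
from h import *
c=viewer.capture("scene"); cv2.imwrite("pics/scene2.png",c["image"])
print(bot.read_state()["joint_positions"])
E
```

```text
[ 10.44509798  41.08812478  82.20713606  -0.26667452  57.44532171
 -93.98741572]
```

View pics/scene2.png

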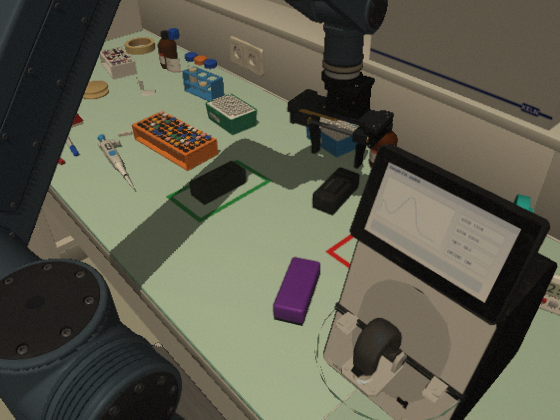

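The far supply is at (336,192) under the gripper, and the first supply is in green at (218,182). The elbow is well above the 0.4 m instrument, so I'm descending.

Request:
move_arm(
  increments=[
    [-0.015,0.002,0,0,-0.004,0,1],
    [-0.015,0.002,0.1,0,-0.004,0,1],
    [-0.015,0.002,0.2,0,-0.004,0,1],
    [-0.015,0.002,0.27,0,-0.004,0,1],
    [-0.015,0.002,0.297,0,-0.004,0,1],
    [-0.015,0.002,0.297,0,-0.004,0,1],
    [-0.015,0.002,0.297,0,-0.004,0,1],
  ],
)

```text
time_s: 7.18
position: [0.6215, 0.2264, 0.0241]
tcp_rot: [[-0.968, -0.252, 0.002], [-0.252, 0.968, -0.003], [-0.002, -0.003, -1.0]]
force: [0.6, 0.2, -0.3]
opening: 1.001
grasp_force: 0.0
```

Request:
move_arm(
  increments=[
    [0,0,0,0,0,0,0.5],
    [0,0,0,0,0,0,0.5],
    [0,0,0,0,0,0,0.5],
    [0,0,0,0,0,0,0.5],
    [0,0,0,0,0,0,0.5],
    [0,0,0,0,0,0,0.5],
    [0,0,0,0,0,0,0.5],
    [0,0,0,0,0,0,0.5],
  ],
)

```text
time_s: 7.85
position: [0.6218, 0.2253, 0.0242]
tcp_rot: [[-0.968, -0.25, 0.002], [-0.25, 0.968, -0.003], [-0.002, -0.004, -1.0]]
force: [-1.1, -1.3, 2.2]
opening: 0.597
grasp_force: 30.0
```

```bash
python3 -c "
from h import *
plan((.595,.074,.0225),0.7)"
```

```text
[0.213, -0.466, 0.007] [-0.0012, 0.0006, 0.0767] rows>= 3.7 pos [0.6218 0.2253 0.0242] F [-1.13 -1.3   2.18] t 7.85
```

Dragging gently towards red to feel it.

Request:
move_arm(
  increments=[
    [0.005,-0.01,0,0,0,0.002,0.5],
    [0.01,-0.02,0,0,0,0.004,0.5],
    [0.015,-0.035,0,0,0,0.006,0.5],
    [0.023,-0.05,0,0,0,0.008,0.5],
    [0.03,-0.065,0,0,0,0.01,0.5],
  ],
)

```text
time_s: 8.27
position: [0.618, 0.2041, 0.0242]
tcp_rot: [[-0.976, -0.219, 0.003], [-0.219, 0.976, -0.003], [-0.002, -0.003, -1.0]]
force: [0.1, 2.7, 3.1]
opening: 0.597
grasp_force: 30.0
```

Request:
move_arm(
  increments=[
    [0.007,-0.015,0,0,0,0.002,0.5],
    [0.014,-0.03,0,0,0,0.004,0.5],
    [0.021,-0.045,0,0,0,0.006,0.5],
    [0.028,-0.06,0,0,0,0.009,0.5],
  ],
)

```text
time_s: 8.6
position: [0.6137, 0.1845, 0.0242]
tcp_rot: [[-0.982, -0.191, 0.003], [-0.191, 0.982, -0.003], [-0.002, -0.003, -1.0]]
force: [-0.1, 2.7, 4.0]
opening: 0.594
grasp_force: 30.0
```

```bash
python3 -c "
from h import *
plan((.595,.074,.0242),0.7)"
```

```text
[0.131, -0.35, 0.001] [-0.001, 0.0007, 0.0573] rows>= 2.7 pos [0.6137 0.1845 0.0242] F [-0.12  2.73  3.97] t 8.6
```

About 2.7 N under some downforce, against 21 N for the other: this is the smooth one. Carrying on to red.

Request:
move_arm(
  increments=[
    [0.011,-0.03,0,0,0,0.006,0.5],
    [0.022,-0.06,0,0,0,0.012,0.5],
    [0.034,-0.09,0,0,0,0.018,0.5],
    [0.045,-0.12,0,0,0,0.024,0.5],
    [0.056,-0.15,0,0,0,0.03,0.5],
    [0.067,-0.18,0,0,0,0.036,0.5],
    [0.079,-0.21,0,0,0,0.042,0.5],
  ],
)

```text
time_s: 9.18
position: [0.6022, 0.1175, 0.0242]
tcp_rot: [[-0.998, -0.059, 0.002], [-0.059, 0.998, -0.003], [-0.002, -0.003, -1.0]]
force: [0.2, 2.9, 4.6]
opening: 0.597
grasp_force: 30.0
```

```bash
python3 -c "
from h import *
plan((.595,.074,.0242),0.7)"
```

```text
[0.033, -0.143, 0.0] [-0.001, 0.0006, 0.015] rows>= 1.1 pos [0.6022 0.1175 0.0242] F [0.18 2.91 4.61] t 9.1833
```

Request:
move_arm(
  increments=[
    [0.007,-0.02,0,0,0,0.003,0.5],
    [0.013,-0.04,0,0,0,0.006,0.5],
    [0.02,-0.06,0,0,0,0.01,0.5],
    [0.026,-0.08,0,0,0,0.015,0.5],
    [0.033,-0.1,0,0,0,0.015,0.5],
    [0.033,-0.1,0,0,0,0.015,0.5],
  ],
)

```text
time_s: 9.68
position: [0.5937, 0.0864, 0.0241]
tcp_rot: [[-1.0, -0.014, 0.001], [-0.014, 1.0, -0.004], [-0.001, -0.004, -1.0]]
force: [-0.3, -2.7, 5.5]
opening: 0.592
grasp_force: 30.0
```

```bash
python3 - <<'E'
from h import *
c=viewer.capture("wrist"); cv2.imwrite("pics/w3.png",c["image"])
print(np.round(c["eye"],3))
plan((.595,.074,.0242),0.7)
E
```

```text
[0.526 0.087 0.175]
[-0.004, -0.041, 0.0] [-0.0014, 0.0002, 0.0006] rows>= 0.3 pos [0.5937 0.0864 0.0241] F [-0.3  -2.36  4.98] t 9.7333
```

View pics/w3.png

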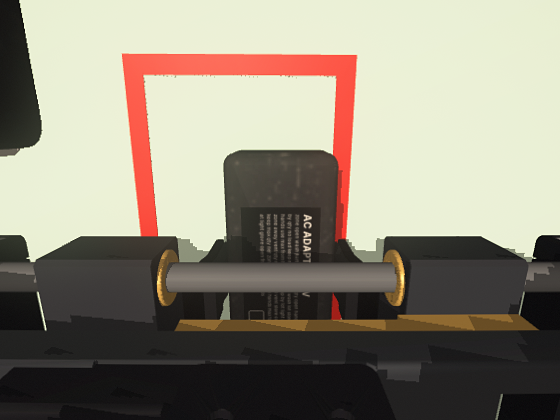

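Wrist view (up is −x, left is −y): the supply, columns 225–338, is too close to the +y tape, and the outline's inner edges are at about 150 and 340. The dark instrument is clear at top left. I'm shifting another 18 mm towards −y.

Request:
move_arm(
  increments=[
    [0,-0.015,0,0,0,0,0.5],
    [0,-0.03,0,0,0,0,0.5],
    [0,-0.045,0,0,0,0,0.5],
    [0,-0.06,0,0,0,0,0.5],
    [0,-0.06,0,0,0,0,0.5],
    [0,-0.06,0,0,0,0,0.5],
  ],
)

```text
time_s: 10.23
position: [0.5937, 0.069, 0.0241]
tcp_rot: [[-1.0, -0.015, 0.0], [-0.015, 1.0, -0.004], [-0.0, -0.004, -1.0]]
force: [-0.7, -0.7, 5.4]
opening: 0.594
grasp_force: 30.0
```

Request:
move_arm(
  increments=[
    [0,0,0,0,0,0,0.65],
    [0,0,0,0,0,0,0.8],
    [0,0,0,0,0,0,0.9],
    [0,0,0,0,0,0,0.9],
    [0,0,0,0,0,0,0.9],
    [0,0,-0.08,0,0,0,0.9],
    [0,0,-0.18,0,0,0,0.9],
    [0,0,-0.28,0,0,0,0.9],
    [0,0,-0.35,0,0,0,0.9],
  ],
)

```text
time_s: 10.98
position: [0.5949, 0.0704, 0.1313]
tcp_rot: [[-1.0, -0.015, 0.004], [-0.015, 1.0, -0.003], [-0.004, -0.003, -1.0]]
force: [-0.3, -0.7, -0.0]
opening: 0.899
grasp_force: 0.0
```

Request:
move_arm(
  increments=[
    [0.1,0.1,-0.05,0,0,0,0.9],
    [0.2,0.25,-0.1,0,0,0,0.9],
    [0.3,0.4,-0.2,0,0,0,0.9],
    [0.4,0.5,-0.2,0,0,0,0.9],
    [0.45,0.65,-0.2,0,0,0,0.9],
    [0.5,0.8,-0.2,0,0,0,0.9],
    [0.5,0.95,-0.2,0,0,0,0.9],
    [0.5,1,-0.2,0,0,0,0.9],
    [0.5,1,-0.2,0,0,0,0.9],
    [0.5,1,-0.2,0,0,0,0.9],
  ],
)

```text
time_s: 11.82
position: [0.4388, 0.3727, 0.1882]
tcp_rot: [[-1.0, -0.02, 0.003], [-0.02, 1.0, -0.001], [-0.003, -0.001, -1.0]]
force: [1.4, 0.1, 0.1]
opening: 0.904
grasp_force: 0.0
```

Request:
move_arm(
  increments=[
    [0.3,0.8,-0.1,0,0,0,0.9],
    [0.3,0.8,-0.1,0,0,0,0.9],
    [0.3,0.8,-0.1,0,0,0,0.9],
    [0.3,0.8,-0.1,0,0,0,0.9],
    [0.3,0.8,-0.1,0,0,0,0.9],
    [0.3,0.8,-0.1,0,0,0,0.9],
    [0.3,0.8,-0.1,0,0,0,0.9],
    [0.3,0.8,-0.1,0,0,0,0.9],
  ],
)

```text
time_s: 12.48
position: [0.3452, 0.609, 0.2168]
tcp_rot: [[-1.0, -0.018, 0.002], [-0.018, 1.0, -0.002], [-0.002, -0.003, -1.0]]
force: [-0.8, -0.6, 0.4]
opening: 0.897
grasp_force: 0.0
```

```bash
python3 - <<'E'
from h import *
c=measure({"supply_green":("k",(160,180,206,280),.03),"supply_red":("k",(322,130,370,220),.03),"green":("g",(140,170,225,285),0),"red":("r",(310,120,385,225),0)})
cv2.imwrite("pics/top4.png",c["image"])
E
```

```text
supply_green centre [0.4597 0.4179] size [118.  56.] long axis from x deg 1.6
supply_red centre [0.594  0.0706] size [121.  56.] long axis from x deg 1.6
green centre [0.4603 0.4176] size [198. 117.] long axis from x deg 2.4
red centre [0.5895 0.0638] size [199. 117.] long axis from x deg 0.7
```

View pics/top4.png

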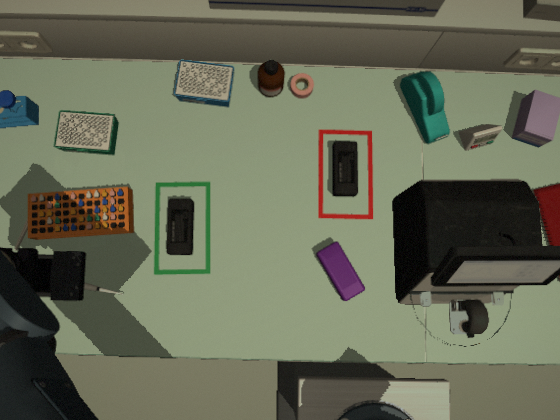

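Both supplies stand lengthwise inside their outlines, green at (180,226) and red at (345,168), and within about 8 mm of centre. The arm is clear.

```bash
python3 -c "
from rig import workorder
print(workorder.hand_in())"
```

```text
the job is handed in; nothing more can be done
None
```

Job handed in: the supply that drags hard (about 21 N while pressed down) stands in the green outline and the one that slides easily (about 2.7 N) in the red, both lengthwise and within about 8 mm of centre; no verdict was returned.

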